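Load a cover boss-up in the leak-test nest and run the test

TASK

Lay the aluminium cover flat and fully home in the pocket of the leak-test nest, with its round boss facing up and its flat sealing face down, and let go of it. Then press the three keys of the control box fully in, one at a time, from the smallest to the largest. Press no key before the cover is home, and do not knock over or shift the can, the bearing block and the wrench.

Things in the scene. Friction and masses are not known exactly. Their poses are not given: they have to be found in the camera images.
- cover: Bare aluminium plate 66 x 56 x 18 mm with a round boss (26 mm diameter, 8 mm high) in the middle of one large face. Starts upright, free, on a 66 mm edge, turned any way. Origin: middle of that edge, at mid-thickness. x out of the boss face (plate x -9 to 9 mm, boss 9 to 17 mm at z 28 mm); y along the 66 mm edge; z up the 56 mm side.
- cover_flat (a point): Centre of the cover's flat sealing face, which carries a thin black gasket line and no boss; axes as the cover.
- cover_boss (a point): Centre of the top of the cover's boss; axes as the cover.
- nest: Fixed steel nest, green rims. Origin on the bench under the pocket's centre, x away from the loading side. Pocket x -30..30, y -35..35 mm, black floor 12 mm up; level deck x -95..-30, y -35..35, 18 mm up; rims 24 mm up at both sides (y 35..47, beside deck and pocket) and behind (x 30..42). Column behind, x 64..86, y -11..11, 175 mm tall.
- pocket (a point): Centre of the pocket's floor (pocket 60 x 70 mm, 6 mm below the deck; the cover fits with 2 mm to spare all round, its 66 mm side along y); axes as the nest.
- deck (a point): Centre of the loading deck's upper face, 62.5 mm from the pocket's centre along the nest's -x; axes as the nest.
- keybox: Fixed grey control box, 70 x 160 mm, 35 mm high, origin under its centre; along its y a row of three round grey spring keys: middle-sized at y = 52 mm, smallest at y = 2 mm, largest at y = -50 mm.
- key_s_top (a point): Centre of the top of the smallest key (16 mm diameter). Goes straight down.
- key_m_top (a point): Centre of the top of the middle-sized key (24 mm diameter). Goes straight down.
- key_l_top (a point): Centre of the top of the largest key (34 mm diameter). Goes straight down.
- key_s (a joint): Travel of the smallest key: 0 released, 0.006 m fully in (about 4 N); it springs back.
- key_m (a joint): Travel of the middle-sized key: 0 released, 0.006 m fully in (about 4 N); it springs back.
- key_l (a joint): Travel of the largest key: 0 released, 0.006 m fully in (about 4 N); it springs back.
- can: Closed pale metal can, 56 mm diameter, 85 mm tall, upright; bystander. Origin: centre of its underside.
- bearing: Grey bearing block on a foot 30 x 90 mm, 60 mm tall; bystander. Origin: centre of its underside; y along the foot.
- wrench: Steel wrench lying flat, 170 mm long along its x, between the robot and the nest; bystander. Origin: on the bench under its middle.
Mind the look-alikes: they are no part of the job. Of the things shaped like the nest, the steel one is meant.

How it is judged:
On the way, in this order (a step that is already met when the one before it is completed fails the run):
1. the cover lies home in the pocket, boss up, and the fingers are off it (distance between cover_flat and pocket below 0.005 m and angle between cover's own x axis and vertical below 0.08 rad and angle between the y axis of cover and the y axis of nest, either way round below 0.1 rad and contact force between the fingers and cover below 0.2 N), for 0.2 s.
2. the smallest key is pressed fully in (value of joint key_s above 0.0045 m).
3. the middle-sized key is pressed fully in (value of joint key_m above 0.0045 m).
4. the largest key is pressed fully in (value of joint key_l above 0.0045 m).
At the end, for the whole second after the job is handed in: Cover at rest in the pocket, boss up: flat face centre within 5 mm of the pocket floor centre, tilt under 0.08 rad, 66 mm side along the pocket within 0.1 rad; keys sprung back (under 2 mm in); can, bearing block and wrench within 20 mm of where they stood, can upright (distance between cover_flat and pocket below 0.005 m and angle between cover's own x axis and vertical below 0.08 rad and angle between the y axis of cover and the y axis of nest, either way round below 0.1 rad and linear speed of cover below 0.02 m/s and value of joint each of key_s, key_m, key_l below 0.002 m and distance of each of can, bearing, wrench from where it was at the start of the episode below 0.02 m and angle between can's own z axis and vertical below 0.2 rad); the robot touches nothing.
It fails at once if two keys are pressed at once (both more than 3 mm in) (value of joint each of key_s, key_m above 0.003 m or value of joint each of key_m, key_l above 0.003 m or value of joint each of key_s, key_l above 0.003 m).
It fails at once if a key is pressed (more than 3 mm in) while the cover is not home in the pocket, boss up (value of joint any of key_s, key_m, key_l above 0.003 m and not (distance between cover_flat and pocket below 0.005 m and angle between cover's own x axis and vertical below 0.08 rad and angle between the y axis of cover and the y axis of nest, either way round below 0.1 rad)).
It fails at once if the can, the bearing block or the wrench is shifted more than 20 mm, or the can tipped over (distance of any of can, bearing, wrench from where it was at the start of the episode above 0.02 m or angle between can's own z axis and vertical above 0.5 rad).
It also fails if it takes over 62 s, if anything falls off the work surface, if the arm or the gripper's body presses on something with over 40 N, if the wrist force passes 120 N, or if a joint passes its speed limit or range.

ROBOT

A 6-joint arm with a two-finger parallel gripper is mounted at the origin on the work surface. World frame = base frame: x ahead of the robot, y to its left, z up, the work surface at z = 0. Lengths are in m, angles in rad, forces in N, time in s.
With the tool pointing down it reaches from about 0.35 to 0.775 m from the base axis. Payload 5.5 kg.
Tool frame: the origin (TCP) lies at the very end of the fingers, on their centre line; the grasp point (between the pads) lies 19 mm behind it (ctrl.pinch_z is the distance from the TCP to the grasp point, in m); z points along the fingers, y is the line along which they close (so a half turn about z gives the same grasp; the last joint's range is limited). The gripper opens to 85 mm and grips with 20 to 120 N. Pads are 22 mm wide; open, the fingers measure 114 mm over their backs; the gripper's body (76 mm by 85 mm) begins 54 mm behind the grasp point. The pads swing forward as they close: fully open they stand 13 mm farther back than shut.
Start: joints at [-1.464, 0.313, 0.046, 1.304, 0, 1.431], TCP at [0.14, -0.558, 0.231] pointing down, gripper open.
Joint ranges: [-2.76, 2.76], [-0.86, 1.69], [-1.03, 1.26], [-2.2, 2.34], [-1.47, 1.5], [-3.14, 3.14]. Speed limits (rad/s): [2.57, 2.57, 3.14, 3.14, 3.14, 3.14].

INTERFACE

Orientations are given as a unit quaternion [x, y, z, w].
In Python, from workcell import ctrl, viewer, job, nets, readout gives the robot as it stands. Calls block until the motion is done:
- ctrl.move_pose(position, orientation): joint-space move of the TCP to a pose.
- ctrl.move_linear(position, orientation=None, velocity=0.15, contact_N=None): straight line of the TCP; orientation=None keeps the orientation; velocity is the mean speed in m/s. With contact_N (N) it stops when the force on the tool has changed by that much, and returns True; else False.
- ctrl.move_joints(angles): joint-space move.
- ctrl.set_gripper(opening): opening from 0.0 (shut) to 1.0 (fully open); the grip force is fixed at half the most; returns when the fingers have stopped.
- ctrl.wait(seconds).
- ctrl.solve_ik(position, orientation): joint angles nearest the present ones, or None.
- viewer.camera(name): name is "side" or "top"; returns a dict with "color" (420x560x3 uint8, red, green, blue), "camera_matrix" (3x3 intrinsics, pixels), "k1" (the pictures are not rectified: a ray, as slopes to the right and down, at radius r is drawn at 1 + k1 r^2 times it, then the intrinsics apply), "T" (4x4, takes a point from camera to world coordinates). Camera axes: x right, y down, z forward; pixel columns grow to the right and rows downward; lengths in m; the calibration is good to about 2 mm. A picture is of the moment at which its call begins. There is no depth.
A pose or a line that the arm cannot do raises ctrl.MotionError and nothing moves.
- job.finish_job(): hands the job in; it is judged then, once.
Trained networks look in a picture, given as the dict that the camera call returned (one of the last four; its "shot" number tells which), for a name from the list of things; names that differ only in an ending like _2 or _b are one class to them, and where a whole thing is asked for, a point or a joint stands for the part that bears it (a point fixed in the world has none). Each returns a list of dicts, best first, with "confidence" (0 to 1); they miss things now and then, are a little off and sometimes report something else, mostly with a low value. They report only what shows in the picture. A call takes as long as a camera call. They do not tell look-alikes from the thing itself.
- nets.silhouettes(picture, name): "pixels" (420x560 bool, what is visible of it) and "position" ([column, row] in pixels, amid what is visible of it).
Readings, each from a call of its own:
- readout.get_time(): time.
- readout.get_joint_positions(): joint angles.
- readout.get_qd(): joint speeds.
- readout.get_effort(): joint torques, N m.
- readout.get_ee_pos(): TCP position.
- readout.get_tool_rot(): TCP orientation.
- readout.get_contact_force(): force on the tool from outside, world axes, zero at the start.
- readout.get_torque(): the same for the moment, N m.
- readout.get_opening(): opening from 0.0 (shut) to 1.0 (fully open).
- readout.get_grasp_force(): force on a finger pad.
Only numpy, scipy, OpenCV 4.12 (cv2) and the standard library are available. Lean on these libraries where they do the work, as an engineer would, in place of code of your own. Each camera call takes 0.05 s, during which the arm holds its last target. There are 200 camera calls.

## Working session

There is one attempt and no reset: what is moved stays moved. The work goes in short steps, each a Python script; the robot and the scene stay as the last script left them, time stands still between calls to the robot, and variables do not carry over. Pictures are saved under pics/ and viewed, at most 10 in all, crops included, and the job is handed in when it is done.

```bash
ls; mkdir -p pics
cat > h.py <<'E'
import numpy as np, cv2
from workcell import ctrl, viewer, job, nets, readout
def save(p,n): cv2.imwrite('pics/'+n+'.png', cv2.cvtColor(p['color'],cv2.COLOR_RGB2BGR))
def ray(p,uv):
    K=np.array(p['camera_matrix']);k=p['k1']
    uv=np.atleast_2d(np.asarray(uv,float)).reshape(-1,1,2)
    n=cv2.undistortPointsIter(uv,K,np.array([k,0,0,0,0.]),None,None,(3,100,1e-10)).reshape(-1,2)
    T=np.array(p['T']);d=np.c_[n,np.ones(len(n))]@T[:3,:3].T
    return T[:3,3],d
def atz(p,uv,z):
    o,d=ray(p,uv); return o+d*((z-o[2])/d[:,2])[:,None]
def proj(p,X):
    T=np.linalg.inv(np.array(p['T']));X=np.atleast_2d(X)
    uv,_=cv2.projectPoints(X.reshape(-1,1,3).astype(float),cv2.Rodrigues(T[:3,:3])[0],T[:3,3],np.array(p['camera_matrix']),np.array([p['k1'],0,0,0,0.]))
    return uv.reshape(-1,2)
E
cat > a.py <<'E'
from h import *
for c in ('top','side'):
    p=viewer.camera(c); save(p,c+'0'); np.savez('pics/'+c+'0.npz',**{k:p[k] for k in('color','camera_matrix','k1','T')})
    print(c,np.round(p['T'],3).tolist(),np.round(p['camera_matrix'],1).tolist(),p['k1'])
    for n in ['cover','nest','keybox','key_s_top','key_m_top','key_l_top','can','bearing','wrench']:
        for r in nets.silhouettes(p,n):
            m=r['pixels'].astype(np.uint8); pts=cv2.findNonZero(m)
            print(n,round(r['confidence'],2),np.round(r['position']),int(m.sum()),np.round(cv2.minAreaRect(pts)[1]) if pts is not None else '', cv2.boundingRect(pts))
print(readout.get_time())
E
python3 a.py
```

```text
pics
top [[-0.025, -0.996, 0.085, 0.395], [-1.0, 0.026, 0.012, 0.001], [-0.014, -0.084, -0.996, 1.163], [0.0, 0.0, 0.0, 1.0]] [[492.7, 0.0, 274.3], [0.0, 492.7, 211.7], [0.0, 0.0, 1.0]] -0.13144096158402852
cover 0.9 [414. 167.] 407 [30. 15.] (403, 156, 27, 27)
cover 0.27 [299. 153.] 88 [ 9. 10.] (295, 148, 11, 11)
nest 0.84 [210. 171.] 3042 [94. 41.] (189, 121, 51, 95)
nest 0.78 [139. 282.] 3152 [85. 45.] (107, 237, 61, 86)
keybox 0.91 [323. 159.] 2053 [68. 31.] (287, 139, 69, 39)
key_s_top 0.52 [323. 153.] 22 [4. 4.] (320, 153, 5, 6)
key_m_top 0.71 [414. 173.] 428 [29. 16.] (402, 156, 29, 28)
key_l_top 0.46 [346. 159.] 152 [14. 12.] (338, 151, 13, 15)
can 0.6 [212. 178.] 3020 [94. 41.] (190, 121, 49, 95)
can 0.58 [380. 227.] 611 [25. 29.] (364, 211, 30, 26)
bearing 0.81 [321. 214.] 488 [14. 38.] (300, 205, 39, 21)
wrench 0.91 [235. 252.] 613 [70. 16.] (225, 219, 23, 70)
side [[-0.841, -0.333, 0.426, 0.069], [-0.541, 0.486, -0.687, 0.706], [0.022, -0.808, -0.589, 0.655], [0.0, 0.0, 0.0, 1.0]] [[463.2, 0.0, 286.2], [0.0, 463.2, 210.4], [0.0, 0.0, 1.0]] -0.11256253865847478
cover 0.74 [327. 150.] 495 [21. 24.] (313, 142, 25, 22)
nest 0.71 [210. 249.] 3740 [123.  62.] (167, 173, 95, 108)
nest 0.68 [260. 360.] 6778 [156.  79.] (200, 275, 123, 134)
keybox 0.63 [270. 190.] 1643 [29. 65.] (239, 164, 63, 48)
can 0.64 [349. 180.] 758 [21. 38.] (339, 158, 23, 39)
bearing 0.66 [314. 205.] 424 [15. 33.] (305, 191, 20, 33)
wrench 0.84 [302. 274.] 770 [82. 15.] (263, 257, 80, 36)
1.0
```

Run:
```python
import cv2
t=cv2.imread('pics/top0.png');s=cv2.imread('pics/side0.png')
cv2.imwrite('pics/tc.png',cv2.resize(t[110:340,90:450],None,fx=2.2,fy=2.2,interpolation=cv2.INTER_CUBIC))
cv2.imwrite('pics/sc.png',cv2.resize(s[130:420,150:400],None,fx=2,fy=2,interpolation=cv2.INTER_CUBIC))
```

```text
(no output)
```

View pics/tc.png

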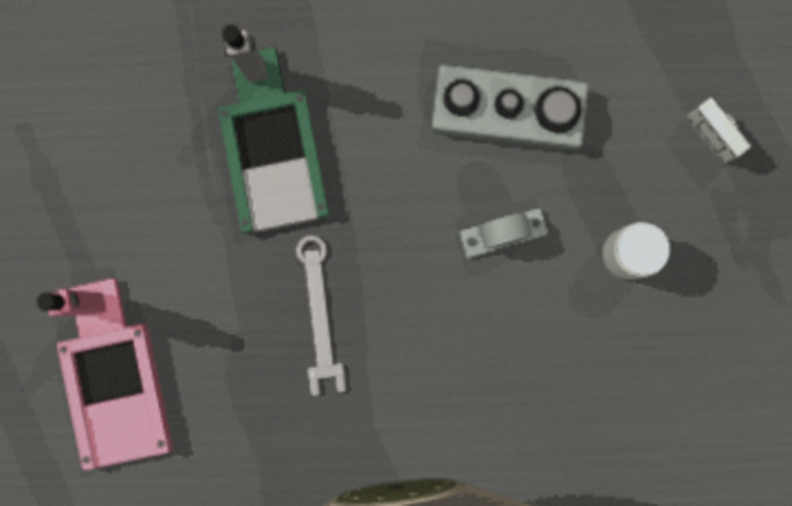

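View pics/sc.png

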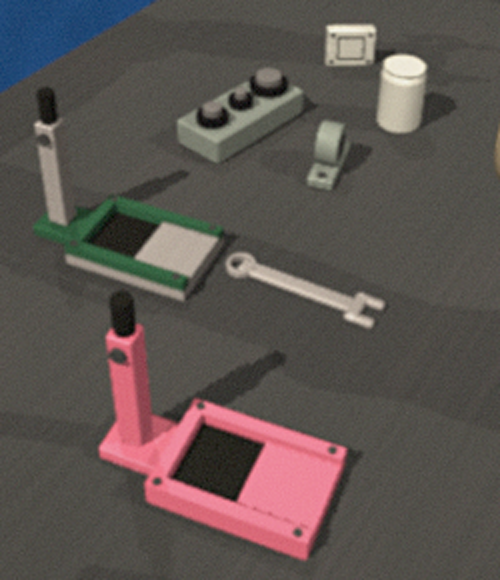

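The top crop shows the steel/green nest at about full-frame (212,171), a pink look-alike at about (139,282), keybox at (322,158) and cover at (420,168). In both views the cover's gasket face points at the robot, so the boss points away. I'll now fit the nest, cover and keybox with small rendered models.

```bash
cat > fit.py <<'E'
from h import *
from scipy.optimize import minimize
def quad(a,b,c,d): return np.array([a,b,c,d],float)/1000
def rect(ax,v,r1,r2):  # face at axis ax = v
    o=[i for i in range(3) if i!=ax]; P=np.zeros((4,3))
    P[:,ax]=v; P[:,o[0]]=[r1[0],r1[1],r1[1],r1[0]]; P[:,o[1]]=[r2[0],r2[0],r2[1],r2[1]]
    return P/1000
def face(ax,s,v,r1,r2,cls): n=np.zeros(3);n[ax]=s; return (rect(ax,v,r1,r2),n,cls)
def box(x,y,z,c): return [face(0,-1,x[0],y,z,c),face(0,1,x[1],y,z,c+1),face(1,-1,y[0],x,z,c+2),face(1,1,y[1],x,z,c+3),face(2,1,z[1],x,y,c+4),face(2,-1,z[0],x,y,c+5)]
NEST=[face(2,1,12,(-30,30),(-35,35),1),face(0,1,-30,(-35,35),(12,18),2),face(2,1,18,(-95,-30),(-35,35),3),
 face(0,-1,30,(-35,35),(12,24),4),face(1,1,-35,(-95,30),(18,24),4),face(1,-1,35,(-95,30),(18,24),4),
 face(1,1,-35,(-30,30),(12,18),4),face(1,-1,35,(-30,30),(12,18),4),
 face(2,1,24,(-95,42),(35,47),5),face(2,1,24,(-95,42),(-47,-35),5),face(2,1,24,(30,42),(-35,35),5),
 face(0,-1,-95,(-47,47),(0,18),6),face(1,1,47,(-95,42),(0,24),7),face(1,-1,-47,(-95,42),(0,24),8)]
a=np.linspace(0,2*np.pi,24,endpoint=False)
disc=lambda x:np.c_[np.full(24,x),13*np.cos(a),28+13*np.sin(a)]/1000
bs=[(np.array([disc(9)[i],disc(9)[i-1],disc(17)[i-1],disc(17)[i]]),np.array([0,np.cos(a[i]),np.sin(a[i])]),7) for i in range(24)]
COVER=box((-9,9),(-33,33),(0,56),1)
COVER=bs+[(disc(17),np.array([1.,0,0]),8)]+COVER   # boss on far side: plate drawn after
COVERF=box((-9,9),(-33,33),(0,56),1)+bs+[(disc(17),np.array([1.,0,0]),8)]
KEYBOX=box((-35,35),(-80,80),(0,35),1)
def Rz(t): return np.array([[np.cos(t),-np.sin(t),0],[np.sin(t),np.cos(t),0],[0,0,1]])
def cov(p,faces,R,t,win,ncls,S=8):
    x0,y0,w,h=win; im=np.zeros((h*S,w*S),np.uint8); C=np.array(p['T'])[:3,3]
    for P,n,c in faces:
        W=P@R.T+t
        if (C-W.mean(0))@(R@n)<=0: continue
        uv=(proj(p,W)-[x0,y0]+.5)*S-.5
        cv2.fillPoly(im,[np.round(uv*16).astype(np.int32)],c,shift=4)
    return np.stack([cv2.resize((im==c).astype(np.float32),(w,h),interpolation=cv2.INTER_AREA) for c in range(ncls)],-1)
def fit(pics,faces,ncls,pose,x0,steps,pad=6,ign=None):
    """pose(params)->R,t ; returns params, rms"""
    R,t=pose(np.array(x0)); data=[]
    for p in pics:
        V=np.concatenate([f[0] for f in faces])@R.T+t; uv=proj(p,V)
        hull=cv2.convexHull(uv.astype(np.float32)).astype(np.int32)
        m=np.zeros((420,560),np.uint8); cv2.fillPoly(m,[hull],1); m=cv2.dilate(m,np.ones((2*pad+1,)*2))
        if ign is not None:
            q=proj(p,ign@R.T+t); cv2.fillConvexPoly(m,cv2.convexHull(q.astype(np.float32)).astype(np.int32),0)
        x,y,w,h=cv2.boundingRect(m); m=m[y:y+h,x:x+w].astype(bool)
        data.append((p,(x,y,w,h),m,p['color'][y:y+h,x:x+w][m].astype(float)))
    def cost(q):
        R,t=pose(q);s=0;n=0
        for p,win,m,I in data:
            A=cv2.GaussianBlur(cov(p,faces,R,t,win,ncls),(0,0),.6)[m]
            G=A.T@A+1e-3*np.eye(ncls); r=I-A@np.linalg.solve(G,A.T@I); s+=np.clip(r**2,0,2500).sum();n+=r.size
        return s/n
    x=np.array(x0,float)
    for k in range(2):
        sx=np.vstack([x]+[x+d for d in np.diag(np.array(steps)/(1+2*k))])
        r=minimize(cost,x,method='Nelder-Mead',options=dict(initial_simplex=sx,maxiter=250,xatol=1e-5,fatol=1e-3)); x=r.x
    return x,r.fun**.5
def load(n): return dict(np.load('pics/'+n+'.npz'))
flatpose=lambda q:(Rz(q[2]),np.array([q[0],q[1],0]))
IGN=np.array([[x,y,z] for x in(43,110) for y in(-60,60) for z in(0,30)]+[[x,y,175.] for x in (60,90) for y in(-15,15)])/1000
E
cat > b.py <<'E'
from fit import *
T,S=load('top0'),load('side0')
for p in(T,S): p['k1']=float(p['k1'])
po,de=atz(T,(211.8,171.4),.012)[0],atz(T,(218.6,198.6),.018)[0]
k=atz(T,(321.8,158.2),.035)[0]; c=atz(T,(420,168),.056)[0]
n0=[po[0],po[1],np.arctan2(*(po-de)[[1,0]])]
k0=[k[0],k[1],-.1]; c0=[c[0],c[1],np.arctan2(-.83,.55)]
for name,F,nc,x0,ig in(('nest',NEST,9,n0,IGN),('keybox',KEYBOX,7,k0,None),('cover',COVER,9,c0,None)):
    print(name,np.round(x0,4))
    for l,pp in(('T',[T]),('S',[S]),('TS',[T,S])):
        x,r=fit(pp,F,nc,flatpose,x0,[.006,.006,.08],ign=ig); print(l,np.round(x,4),round(r,1))
    vis=[]
    for p in(T,S):
        im=cv2.cvtColor(p['color'],cv2.COLOR_RGB2BGR); R,t=flatpose(x); c=proj(p,t)[0].astype(int)
        u0=np.clip(c-50,0,[460,320]); big=cv2.resize(im[u0[1]:u0[1]+100,u0[0]:u0[0]+100],None,fx=4,fy=4)
        for P,n,_ in F:
            if len(P)==4 and (np.array(p['T'])[:3,3]-(P@R.T+t).mean(0))@(R@n)>0: cv2.polylines(big,[((proj(p,P@R.T+t)-u0+.5)*4).astype(np.int32)],1,(0,0,255),1)
        vis.append(big)
    cv2.imwrite('pics/f_'+name+'.png',np.hstack(vis))
a,b=[cv2.imread('pics/f_%s.png'%n) for n in('nest','cover')]
cv2.imwrite('pics/f.png',cv2.resize(np.vstack([a,b]),(600,600),interpolation=cv2.INTER_AREA))
# key cap stereo
for n,uvT,uvS in(('m',(300,154.2),(256,187.5)),('s',(321.6,156.8),(270.5,180)),('l',(344.3,159.2),(284.5,171))):
    o1,d1=ray(T,uvT);o2,d2=ray(S,uvS);d1,d2=d1[0],d2[0]
    s=np.linalg.lstsq(np.c_[d1,-d2],o2-o1,rcond=None)[0]; print(n,o1+d1*s[0],o2+d2*s[1])
E
time python3 b.py
```

```text
nest [0.5921 0.16   0.2386]
T [0.5901 0.1589 0.1784] 8.9
S [0.5914 0.1611 0.1829] 15.6
TS [0.5906 0.1605 0.1849] 13.4
keybox [ 0.6122 -0.0995 -0.1   ]
T [ 0.6141 -0.0978 -0.1494] 24.3
S [ 0.6141 -0.1039 -0.1835] 23.3
TS [ 0.6137 -0.0983 -0.1483] 24.0
cover [ 0.5804 -0.3227 -0.9856]
T [ 0.5825 -0.3199 -0.9425] 9.8
S [ 0.5833 -0.3191 -0.9386] 17.1
TS [ 0.5829 -0.3197 -0.9364] 14.0
m [ 0.62152671 -0.04885457  0.041817  ] [ 0.62320536 -0.04785936  0.04211251]
s [ 0.61452353 -0.09871249  0.03994334] [ 0.61531991 -0.09825938  0.04005906]
l [ 0.60710065 -0.15074111  0.04267247] [ 0.60776604 -0.15037697  0.04274936]
real	0m13.676s
user	0m13.391s
sys	0m0.480s
```

View pics/f.png

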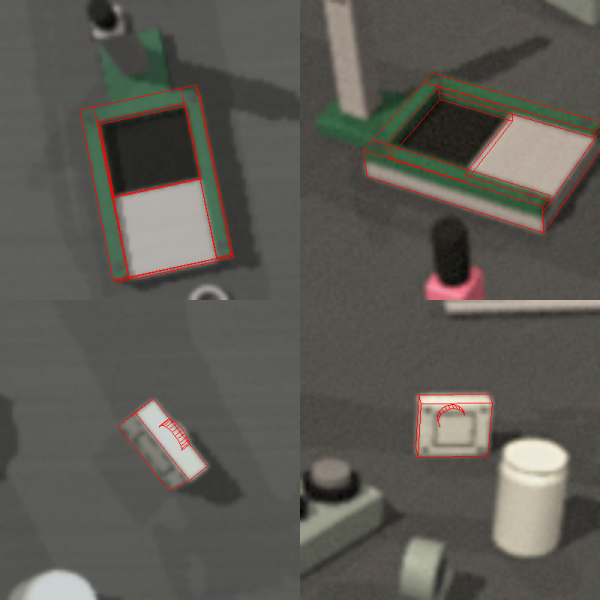

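```bash
cat > c.py <<'E'
from fit import *
from scipy.spatial.transform import Rotation as Rn
NX=np.array([.5906,.1603,.182]); CX=np.array([.5829,-.3196,-.937])
def nest(x,y,z): return Rz(NX[2])@np.array([x,y,z])+[NX[0],NX[1],0]
flip=[np.diag([1.,-1,-1]),np.diag([-1.,1,-1])]  # tool axes in cover axes
def q(R): return Rn.from_matrix(R).as_quat()
TAU=np.radians(45)
def Rc(tau): return Rz(NX[2])@Rn.from_rotvec([0,-tau,0]).as_matrix()
E
cat > d.py <<'E'
from c import *
L=[0,0,.020]
def tcp(P,tau): # P: lower edge (local -9,0,0) in world
    return P+Rc(tau)@(np.array(L)+[.009,0,0])
best=None
for i,f in enumerate(flip):
    j1=ctrl.solve_ik([CX[0],CX[1],.2],q(Rz(CX[2])@f)); j2=ctrl.solve_ik(tcp(nest(.018,0,.014),TAU),q(Rc(TAU)@f)); j3=ctrl.solve_ik(tcp(nest(.018,0,.12),TAU),q(Rc(TAU)@f))
    print(i,*[None if j is None else np.round(j,2) for j in(j1,j2,j3)])
    if best is None and j1 is not None and j2 is not None: best=i
f=flip[best]; open('flip','w').write(str(best))
Q=q(Rz(CX[2])@f)
ctrl.move_pose([CX[0],CX[1],.15],Q); ctrl.move_linear([CX[0],CX[1],.020],velocity=.12)
print(readout.get_contact_force()); ctrl.set_gripper(0.)
print('open',readout.get_opening(),readout.get_grasp_force())
ctrl.move_linear([CX[0],CX[1],.2],velocity=.2)
print(readout.get_opening(),readout.get_grasp_force())
ctrl.move_pose(tcp(nest(-.02,0,.15),0),q(Rc(0)@f))
ctrl.move_pose(tcp(nest(.01,0,.07),TAU),q(Rc(TAU)@f))
for c in('top','side'):
    p=viewer.camera(c); save(p,c+'1'); np.savez('pics/'+c+'1.npz',**{k:p[k] for k in('color','camera_matrix','k1','T')})
print(readout.get_time(),readout.get_opening(),readout.get_grasp_force(),readout.get_ee_pos(),tcp(nest(.01,0,.07),TAU))
a,b=[cv2.imread('pics/%s1.png'%n)[110:330,120:400] for n in('top','side')]
cv2.imwrite('pics/h1.png',np.hstack([cv2.resize(v,None,fx=1.4,fy=1.4,interpolation=2) for v in(a,b)]))
E
python3 d.py
```

```text
0 [-0.62  0.5   0.25  1.32  0.   -2.83] None [ 0.11  0.04 -0.91 -0.16  0.05  3.09]
1 [-0.62  0.5   0.25  1.32  0.    0.31] None [ 0.11  0.04 -0.91 -0.16  0.05 -0.05]Traceback (most recent call last):
  File "d.py", line 10, in <module>
    f=flip[best]; open('flip','w').write(str(best))
      ~~~~^^^^^^
TypeError: list indices must be integers or slices, not NoneType
```

Run:
```python
from c import *
f=flip[1]
for sgn in(1,-1):
  for td in(20,25,30,35,40,45,55):
    t=np.radians(td)*sgn; o=[]
    for px in(-.08,-.03,.0,.018):
        # sgn=-1: flat faces +x (cover yawed by pi), same gripper flip
        P=nest(px,0,.014)+Rc(t)@np.array([.009*sgn,0,.02])
        o.append([None if ctrl.solve_ik(P+[0,0,d],q(Rc(t)@f)) is None else 1 for d in(0,.06)])
    print(sgn*td,o)
```

```text
20 [[1, 1], [1, 1], [1, 1], [1, 1]]
25 [[1, 1], [1, 1], [1, 1], [1, 1]]
30 [[1, 1], [1, 1], [1, 1], [1, 1]]
35 [[None, 1], [1, 1], [1, 1], [1, 1]]
40 [[None, None], [None, 1], [1, 1], [1, 1]]
45 [[None, None], [None, None], [None, 1], [None, 1]]
55 [[None, None], [None, None], [None, None], [None, None]]
-20 [[1, 1], [1, 1], [1, 1], [1, 1]]
-25 [[1, 1], [1, 1], [1, 1], [1, 1]]
-30 [[1, 1], [1, 1], [1, 1], [1, 1]]
-35 [[1, 1], [1, 1], [1, 1], [1, 1]]
-40 [[1, 1], [1, 1], [1, 1], [1, None]]
-45 [[1, 1], [1, 1], [None, None], [None, None]]
-55 [[1, 1], [None, None], [None, None], [None, None]]
```

```bash
sed -i 's/radians(45)/radians(38)/' c.py; sed -i 's/nest(.018,0/nest(.015,0/g; s/nest(.01,0,.07)/nest(.015,0,.06)/g' d.py
sed -i 's/for i,f in enumerate(flip)/for i,f in [(1,flip[1])]/' d.py; python3 d.py
```

```text
1 [-0.62  0.5   0.25  1.32  0.    0.31] [ 0.11  0.25 -0.91 -0.25  0.04 -0.05] [ 0.11  0.05 -0.78  0.09  0.04 -0.05]
[-0.14769506 -0.23935455 -0.01865716]
open 0.7595733167137303 68.01122546195984
0.7628906796554576 67.27306723594666
8.475 0.7604591377816757 67.26492762565613 [0.60180893 0.16186225 0.08233259] [0.60021736 0.16206994 0.08130117]
```

View pics/h1.png

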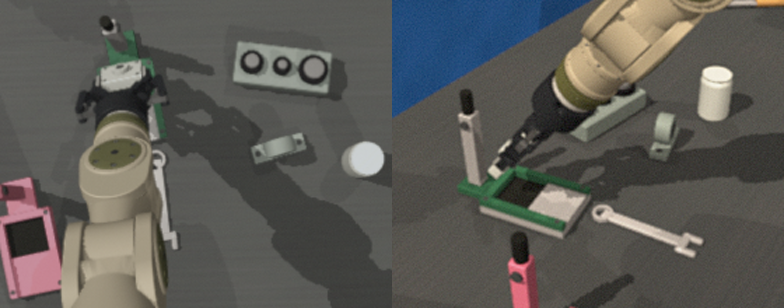

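Run:
```python
from c import *
e=readout.get_ee_pos(); Rt=Rn.from_quat(readout.get_tool_rot()).as_matrix()@flip[1].T
b=Rt@np.array([0,0,-.02])+e
def pose(d): return Rz(d[2])@Rt, b+Rz(NX[2])@np.array([d[0],d[1],0])
print('tilt/yaw', Rt[:,0],Rt[:,1])
for c in('top','side'):
    p=load(c+'1');p['k1']=float(p['k1'])
    F=[f for f in COVERF]
    for pad in(3,5):
        print(c,pad,fit([p],F,9,pose,[0,0,0],[.004,.004,.04],pad=pad))
    F2=[f for f in NEST]; 
    R,t=pose([0,0,0]); im=cv2.cvtColor(p['color'],cv2.COLOR_RGB2BGR);u0=(proj(p,t)[0]-30).astype(int)
    big=cv2.resize(im[u0[1]:u0[1]+60,u0[0]:u0[0]+60],None,fx=6.5,fy=6.5,interpolation=2)
    for P,n,_ in F:
        if (p['T'][:3,3]-(P@R.T+t).mean(0))@(R@n)>0: cv2.polylines(big,[((proj(p,P@R.T+t)-u0+.5)*6.5).astype(np.int32)],1,(0,0,255),1)
    for P,n,c_ in NEST:
        if c_ in(1,5): cv2.polylines(big,[((proj(p,P@Rz(NX[2]).T+[NX[0],NX[1],0])-u0+.5)*6.5).astype(np.int32)],1,(255,255,0),1)
    cv2.imwrite('pics/z_'+c+'.png',big)
cv2.imwrite('pics/z.png',np.hstack([cv2.imread('pics/z_%s.png'%c) for c in('top','side')]))
```

```text
tilt/yaw [0.77417914 0.14208217 0.61681385] [-1.80379657e-01  9.83597047e-01 -1.70938521e-04]
top 3 (array([ 0.00114993, -0.0010516 ,  0.04619004]), np.float64(24.683765179496422))
top 5 (array([ 0.00099289, -0.00045965,  0.04613402]), np.float64(24.437842480118043))
side 3 (array([ 0.00089163, -0.00243999, -0.31519773]), np.float64(25.40463271752969))
side 5 (array([ 0.00103184, -0.00275122, -0.32050755]), np.float64(24.130460085951814))
```

View pics/z.png

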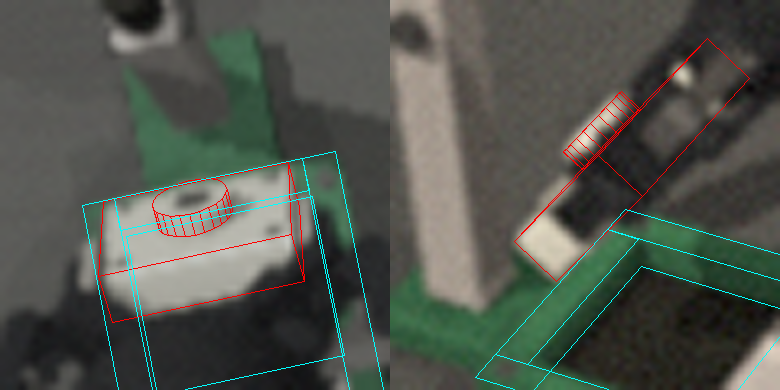

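```bash
cat > e.py <<'E'
from c import *
f=flip[1]; L=np.array([.009,0,.020])
T=lambda P:P+Rc(TAU)@L
print(ctrl.move_linear(T(nest(.015,0,.013)),velocity=.05,contact_N=8), readout.get_ee_pos()-T(nest(.015,0,.013)),readout.get_contact_force())
ctrl.set_gripper(1.0); ctrl.wait(.3)
e=np.array(readout.get_ee_pos()); ctrl.move_linear(e-.09*(Rc(TAU)@f)[:,2]*[1,1,1] if 0 else e+[0,0,.08],velocity=.2)
ctrl.move_pose(nest(-.16,0,.16),q(Rc(0)@f)); ctrl.set_gripper(0.)
ctrl.move_pose(nest(-.2,-.02,.25),q(Rc(0)@f))
for c in('top','side'):
    p=viewer.camera(c); save(p,c+'2'); np.savez('pics/'+c+'2.npz',**{k:p[k] for k in('color','camera_matrix','k1','T')})
print(readout.get_time(),readout.get_contact_force())
a,b=cv2.imread('pics/top2.png')[110:220,150:260],cv2.imread('pics/side2.png')[170:290,160:280]
cv2.imwrite('pics/h2.png',np.hstack([cv2.resize(v,(390,390),interpolation=2) for v in(a,b)]))
E
python3 e.py
```

```text
True [-7.31261635e-04 -6.90151803e-05  1.07240340e-04] [-2.78156202 -0.64592549  4.82899959]
12.9083 [ 0.90264254 -0.23469111  0.15064872]
```

View pics/h2.png

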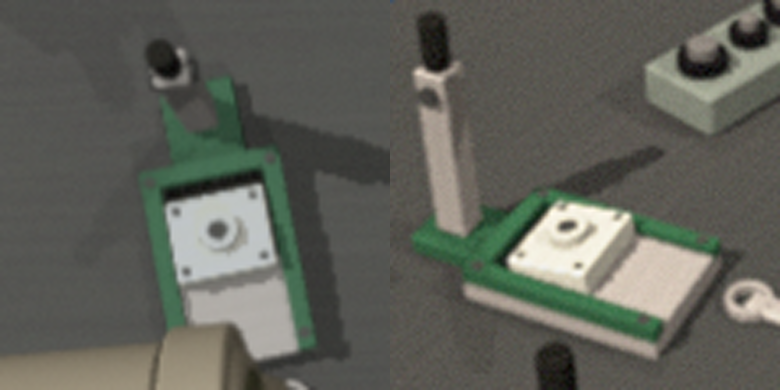

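```bash
cat > g.py <<'E'
from c import *
f=flip[1]; Q=q(Rc(0)@f)
ctrl.move_pose(nest(-.085,0,.09),Q); ctrl.move_linear(nest(-.085,0,.024),velocity=.12)
print('touch',ctrl.move_linear(nest(-.035,0,.024),velocity=.03,contact_N=18), Rz(-NX[2])@(readout.get_ee_pos()-nest(0,0,0)),readout.get_contact_force())
e=readout.get_ee_pos(); ctrl.move_linear(e-Rz(NX[2])[:,0]*.02,velocity=.1)
ctrl.move_linear(nest(-.085,0,.09),velocity=.2)
ctrl.move_pose(nest(-.2,-.02,.25),Q)
for c in('top','side'):
    p=viewer.camera(c); save(p,c+'3'); np.savez('pics/'+c+'3.npz',**{k:p[k] for k in('color','camera_matrix','k1','T')})
print(readout.get_time(),readout.get_contact_force())
a,b=cv2.imread('pics/top3.png')[110:220,150:260],cv2.imread('pics/side3.png')[170:290,160:280]
cv2.imwrite('pics/h3.png',np.hstack([cv2.resize(v,(390,390),interpolation=2) for v in(a,b)]))
P0=[load(c+'3') for c in('top','side')]
for p in P0:p['k1']=float(p['k1'])
# flat pose: cover x up, z -> -nest x ; params: flat centre nest dx,dy,dz,yaw
def pose(d):
    R=Rz(NX[2]+d[3])@Rn.from_rotvec([0,-np.pi/2,0]).as_matrix()
    return R, nest(d[0],d[1],.012+d[2])-R@np.array([-.009,0,.028])
for pp in([P0[0]],[P0[1]],P0): print(fit(pp,COVERF,9,pose,[0,0,0,0],[.004,.003,.003,.05],pad=2))
E
python3 g.py
```

```text
touch False [-0.03747031  0.0001788   0.02372319] [-6.19752662 -1.36163953  3.83417011]
18.025 [ 0.59911481 -0.23157788 -0.44445696]
(array([-0.00027634, -0.00138343,  0.00236253, -0.00320343]), np.float64(17.565758978072154))
(array([ 0.00112353,  0.00192502,  0.00041737, -0.00601733]), np.float64(27.118113036789413))
(array([ 0.00145639, -0.00019669, -0.00059174, -0.00529156]), np.float64(23.89383853041133))
```

View pics/h3.png

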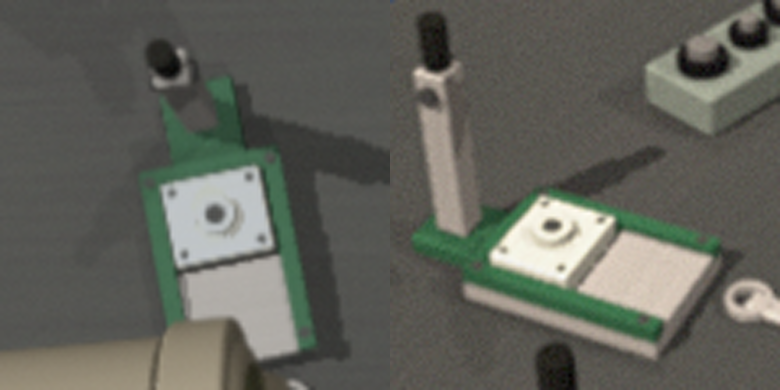

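Gripper pushed the cover in: centre of the white plate is at about (211,170) in the top picture, with a dark pocket gap to the deck at its lower edge and the boss up. I'll check seating with a light press on the boss, then press the smallest key.

```bash
cat > k.py <<'E'
from c import *
Qn=q(Rc(0)@flip[1]); Qk=q(Rz(-.148)@flip[1])
K=dict(s=(.6145,-.0974),m=(.622,-.0477),l=(.607,-.149))
def press(xy,z0,zmin,Q,N=12):
    ctrl.move_linear([*xy,z0],Q,velocity=.1)
    a=ctrl.move_linear([*xy,zmin],velocity=.02,contact_N=1.5); z1=readout.get_ee_pos()[2]
    b=ctrl.move_linear([*xy,zmin],velocity=.02,contact_N=N); z2=readout.get_ee_pos()[2]
    print(a,b,'touch',z1,'end',z2,readout.get_contact_force(),readout.get_time())
    ctrl.move_linear([*xy,z0+.02],velocity=.15)
E
python3 - <<'E'
from k import *
c=nest(.001,0,0)[:2]
ctrl.move_pose([*c,.1],Qn)
press(c,.055,.028,Qn,6)
ctrl.move_pose([*K['s'],.09],Qk)
press(K['s'],.055,.030,Qk,12)
E
```

```text
True True touch 0.0380966866019463 end 0.038078470025419905 [-0.89240472 -0.20317305  5.1793168 ] 20.6833
True True touch 0.0514856668097014 end 0.05108544689509861 [-0.9740526   0.7284584   5.91083177] 23.4167
```

Run:
```python
import cv2,numpy as np
s=cv2.imread('pics/side2.png')[155:215,230:310];t=cv2.imread('pics/top2.png')[130:185,280:360]
cv2.imwrite('pics/kb.png',np.hstack([cv2.resize(s,(400,300),interpolation=cv2.INTER_CUBIC),cv2.resize(t,(400,300),interpolation=cv2.INTER_CUBIC)]))
```

```text
(no output)
```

View pics/kb.png

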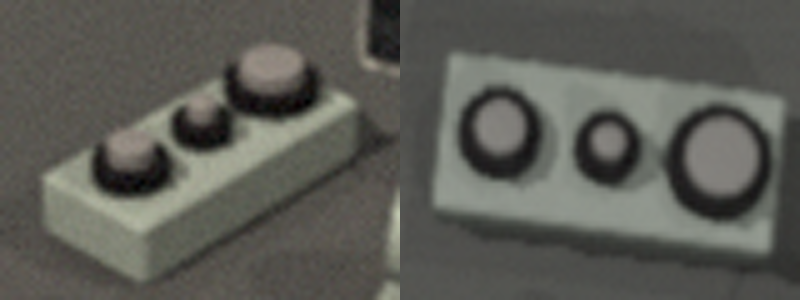

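Run:
```python
from k import *
# K from box fit
K=dict(s=(.6135,-.0966),m=(.621,-.0472),l=(.606,-.148))
T,S=load('top0'),load('side0')
for p in(T,S):p['k1']=float(p['k1'])
for n,uvT,uvS in(('s',(321.4,155.5),(270.3,176)),):
    o1,d1=ray(T,uvT);o2,d2=ray(S,uvS);d1,d2=d1[0],d2[0]
    s=np.linalg.lstsq(np.c_[d1,-d2],o2-o1,rcond=None)[0]; print(n,o1+d1*s[0],o2+d2*s[1])
press(K['s'],.075,.040,Qk,12)
```

```text
s [ 0.61514699 -0.09727175  0.05225629] [ 0.61524256 -0.0972173   0.05227044]
True True touch 0.05444677865490109 end 0.051020133691353865 [-1.46428799 -0.23485933  6.40367537] 25.4
```

The small key gives softly from about 57 mm and stops hard at 51.0 mm, its full 6 mm of travel. Now the other two.

Run:
```python
from k import *
K=dict(m=(.621,-.0472),l=(.606,-.148))
for n in 'ml':
    ctrl.move_linear([*K[n],.085],Qk,velocity=.15); press(K[n],.075,.040,Qk,14); ctrl.wait(.2)
ctrl.move_linear([*K['l'],.25],velocity=.25); ctrl.move_pose([.4,-.12,.3],Qk)
ps=[]
for c in('top','side'):
    p=viewer.camera(c); save(p,c+'4'); ps.append(cv2.resize(cv2.imread('pics/%s4.png'%c)[110:330,150:450],(390,286)))
cv2.imwrite('pics/h4.png',np.hstack(ps)); print(readout.get_time())
```

```text
True True touch 0.05442237176572382 end 0.05104296488875269 [-1.6662592   0.09235547  6.16228686] 28.0167
True True touch 0.054430241881135766 end 0.051054573103122766 [-7.99697913e-01  2.72375813e-03  7.32728964e+00] 31.175
33.5583
```

View pics/h4.png

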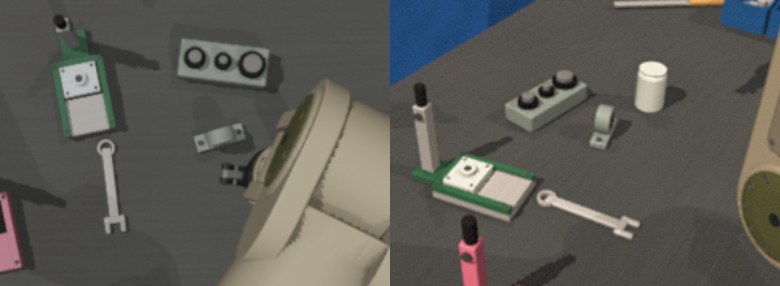

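The cover is home with its boss up (top view about (80,78)). The keys have sprung back, the can, bearing block and wrench are in place, and the arm is clear.

```bash
python3 -c "
from workcell import job; print(job.finish_job())"
```

```text
the job is handed in; nothing more can be done
None
```

The job is handed in at about 34 s: the cover is home in the steel nest boss up (boss top measured at 38.1 mm), all three keys went to their hard stop in the order small, middle, large, and the last pictures showed the can, bearing block and wrench undisturbed; the judge returned no verdict.

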